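Close a dowelled spice box with the ratchet clamp

ROBOT

A 6-joint arm with a two-finger parallel gripper is mounted at the origin on a cart in front of the work surface, level with it; the furniture and walls round the work are solid. World frame = base frame: x ahead of the robot, y to its left, z up, the work surface at z = 0. Lengths are in m, angles in rad, forces in N, time in s.
With the tool pointing down it reaches from about 0.375 to 0.975 m from the base axis. Payload 3.8 kg.
Tool frame: the origin (TCP) lies midway between the tips of the shut fingers; the grasp point (between the pads) lies 19 mm behind it; z points along the fingers, y is the direction in which the jaws open and shut (so a half turn about z gives the same grasp; the last joint's range is limited). The gripper opens to 85 mm and grips with 20 to 120 N. Pads are 22 mm wide; open, the fingers measure 114 mm over their backs; the gripper's body (76 mm by 85 mm) begins 54 mm behind the grasp point. The pads swing forward as they close: fully open they stand 13 mm farther back than shut.
Start: joints at [1.285, 0.264, 1.604, -0, 1.274, -0.037], TCP at [0.166, 0.654, 0.231] pointing down, gripper open.
Joint ranges: [-2.63, 2.63], [-0.94, 2.18], [0.31, 2.57], [-1.31, 4.45], [0, 2.66], [-2.55, 2.55]. Speed limits (rad/s): [2.57, 2.57, 3.14, 3.14, 3.14, 3.14].

INTERFACE

Orientations are given as a rotation vector (axis times angle).
In Python, from workcell import bot gives the robot as it stands.
- The arm moves only by the tool drive_tool, never from a script. Its argument "deltas" is a list of rows, each an object with "hand": the opening, from 0 (shut) to 1 (fully open); "offset": the shift along the world's x, y, z in cm, a list of three; "angular": the turn, a rotation vector about the world's x, y, z in degrees, a list of three. A call has 1 to 8 rows; each row is the pose to reach, as a shift and turn from the pose commanded when the call began; what a row does not reach only later rows make up. A row lasts 1/8 s, in which the tool goes at most 62.5 mm and 10.7 degrees, less where a joint would pass 70% of its speed; a pose out of reach is approached as far as the arm can. A call with a gripper value outside its range is refused whole. The fingers move at their own pace and stop on an object; "force" is the grip in N (left out, the last holds). Time passes only in rows, so rows that repeat a pose let the fingers close. It gives the time, the measured TCP pose, the force and the opening at its end, in the units of the state.
- bot.read_state(): the state, without advancing time (a new reading comes with each control period).
- bot.read_camera(name): name is "scene" or "top"; returns a dict with "frame" (480x640x3 uint8, blue, green, red), "mtx" (3x3 intrinsics, pixels), "R" (3x3) and "t" (3): a world point X has camera coordinates R X + t. Camera axes: x right, y down, z forward; pixel columns grow to the right and rows downward; lengths in m; the calibration is good to about 2 mm. A picture is of the moment at which its call begins. There is no depth.
- bot.finish_job(): hands the job in, once; it reports no verdict.
The state is a dict: "time": time; "q": joint angles; "joint_vel": joint speeds; "joint_torque": joint torques, N m; "tool_pos": TCP position; "tcp_rot": TCP orientation; "wrist_force": force on the tool from outside, world axes, zero at the start; "torque": the same for the moment, N m; "width": opening from 0.0 (shut) to 1.0 (fully open).
Only numpy, scipy, OpenCV 4.12 (cv2) and the standard library are available. Lean on these libraries where they do the work, as an engineer would, in place of code of your own. Each camera call takes 0.05 s, during which the arm holds its last target. There are 200 camera calls.

TASK

The dark end board of the wooden spice box in the ratchet clamp still stands off on its dowels. Pump the clamp's orange trigger until the jaw has pressed the board fully home, easing off as soon as the trigger goes firm so that nothing is pressed harder than 25 N, and then push the red release button so that the jaw springs all the way back. Do not touch the box, the board or the jaw with the robot, and leave the jar, the tin and the mug where they stand.

Things in the scene. Friction and masses are not known exactly. Their poses are not given: they have to be found in the camera images.
- clamp: one-hand ratchet clamp on a wooden plank 390 x 110 x 16 mm, fixed. Origin: centre of the plank's underside; +x along it, the way the jaw advances; z up; all its parts work in the plane y = 0. Black housing x -101 to -35 mm, 44 mm wide, top at z 88 mm; behind it (-x) the trigger over a fixed orange grip; black fixed jaw near the +x end, its place differs between runs
- trigger (a joint): orange trigger lever (rad), hinged at clamp x -87, z 94 mm: 0 = let up, 0.5 = end stop. Its pad takes 2 to 5 N idle, about 8 N while the board slides, then goes firm (about 2 N more per mm) when the board is home, and harder at the end stop. A spring lifts it. 0.1 rad drives the jaw 3.4 mm, after 2 to 3 mm lost; the ratchet holds every 12 mm: each full stroke, let up fully, gains 12 mm
- trigger_pad (a point): centre of the black rubber pad (34 x 26 mm) on top of the trigger, the point to push straight down, 85 mm from the hinge; it moves with the lever, from z = 122 mm released to z = 80 mm at the end stop, and less than 5 mm sideways
- release (a joint): red release button (m): 0 = out, 0.009 = hard bottom; springs out again. Takes 5 to 10 N. Beyond about 6 mm it lifts the pawls, and a spring draws the jaw back within 1 s while it is held down
- release_top (a point): centre of the top of the red round release button (26 mm across) on top of the housing, pushed straight down; 100 mm high when out, 12 mm proud of the housing
- ram (a joint): how far the ratchet jaw has advanced (m): 0 = fully back, 0.046 = end of travel. The board is home when this is somewhere between 0.026 and 0.041
- jaw_face (a point): centre of the front face of the orange jaw pad (44 mm wide, 38 mm tall) on the steel ratchet bar; advances towards the end board
- spice_box: open wooden box 130 x 100 x 56 mm (closed), 0.5 kg, loose on two thin steel strips between the jaws. Origin: centre of the underside of the closed box; x as the clamp's; it first slides a few mm to the fixed jaw when pushed
- end_board (a joint): gap (m) between the dark end board (10 mm thick, 100 x 53 mm) and the rest of the box: 0 = fully home, grows towards the moving jaw; slides stiffly on four dowels (about 9 N) and stays where it is left
- paprika_jar: square spice jar with a yellow-brown cap and a red-green label, 42 x 42 x 96 mm, bystander; origin: centre of its underside
- small_tin: small green food tin, 57 mm across, 72 mm high, bystander; origin: centre of its underside
- green_mug: dark green mug, 86 x 118 x 96 mm, bystander; origin: centre of its underside

How it is judged:
On the way, in this order (a step that is already met when the one before it is completed fails the run):
1. the jaw has pressed the end board home (gap under 1.5 mm) (value of joint end_board below 0.0015 m and value of joint ram above 0.012 m), for 0.2 s.
2. the release has let the jaw spring back (within 3 mm) (value of joint ram below 0.003 m and value of joint end_board below 0.0015 m), for 0.2 s.
At the end, for the whole second after the job is handed in: the end board is home (gap under 1.5 mm), the jaw is back (within 3 mm of fully back), trigger (under 0.06 rad) and release button (under 2 mm) have sprung out, and the box rests level in the clamp (tilt under 0.1 rad) (all of step 2 and value of joint trigger below 0.06 rad and value of joint release below 0.002 m and angle between spice_box's own z axis and vertical below 0.1 rad and linear speed of spice_box below 0.02 m/s); the robot touches nothing.
It fails at once if the robot presses on the clamp with more than 25 N (contact force between any of the fingers, the arm and clamp above 25 N).
It fails at once if the robot touches the box or its end board (contact force between any of the fingers, the arm and spice_box above 0.5 N).
It fails at once if the robot moves the jaw by hand (contact force between any of the fingers, the arm and ram above 0.5 N).
It fails at once if a bystander is moved more than 15 mm (distance of any of paprika_jar, small_tin, green_mug from where it was at the start of the episode above 0.015 m).
It also fails if it takes over 45 s, if anything falls off the work surface, if the arm or the gripper's body presses on something with over 40 N, if the wrist force passes 120 N, or if a joint passes its speed limit or range.

## Working session

There is one attempt and no reset: what is moved stays moved. The work goes in short steps, Python scripts to look and compute and a tool call to move; the robot and the scene stay as the last step left them, time stands still between calls to the robot, and variables do not carry over. Pictures are saved under pics/ and viewed, about 8 in all and at most 12, crops included, and the job is handed in when it is done.

Besides the shell and the picture viewer there is one more tool, called after ">>>" in YAML: its name, and indented under it one key for each argument. drive_tool: Moves the arm, as the interface text tells. Its arguments: {"type":"object","properties":{"deltas":{"type":"array"},"force":{"type":"number"}},"required":["deltas"]}

```bash
mkdir -p pics
python3 - <<'E'
from workcell import bot
import cv2,pickle
d={}
for n in("scene","top"):
    c=bot.read_camera(n);d[n]=c;cv2.imwrite(f"pics/{n}0.png",c["frame"])
pickle.dump(d,open("cams.pkl","wb"))
print(bot.read_state())
E
```

```text
{'time': 0.1, 'q': array([ 1.28512832e+00,  2.64708165e-01,  1.60524510e+00,  9.72635192e-06,
        1.27368993e+00, -3.68956203e-02]), 'joint_vel': array([-3.63967070e-05, -1.97444924e-03, -1.26479836e-03, -1.00350120e-03,
        2.72876589e-04, -7.86825229e-04]), 'joint_torque': array([ 1.14855189e-03, -5.16695809e+01, -3.68596137e+01,  9.53271706e-05,
        6.02073502e-03,  2.63166896e-05]), 'tool_pos': array([0.16600439, 0.65358792, 0.23006192]), 'tcp_rot': array([-0.38972613, -3.11698273,  0.0031765 ]), 'wrist_force': array([-0.44101333, -0.16500094,  1.3353123 ]), 'torque': array([-0.02304221, -0.0231613 ,  0.0255471 ]), 'width': 0.9986462698755245}
```

View pics/scene0.png

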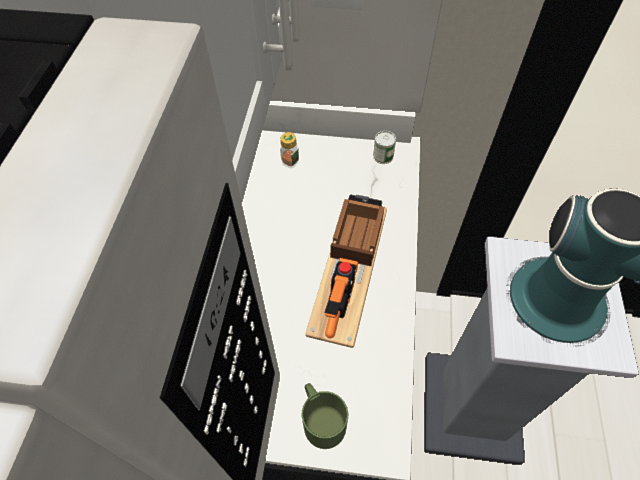

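View pics/top0.png

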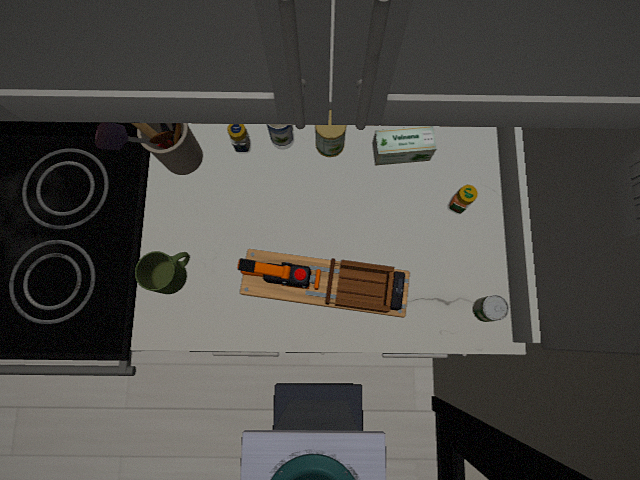

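The scene view shows the clamp from about (330,340) at the grip to (370,200) at the fixed jaw, with the red button near (345,268). In the top view the plank runs from (242,273) to (408,292), the red button is near (300,274) and the trigger pad is near (250,266). Next I'll enlarge both views.

Run:
```python
import cv2,pickle,numpy as np
d=pickle.load(open("cams.pkl","rb"))
for n,(x,y,w,h,s) in dict(scene=(295,185,100,170,3.5),top=(230,240,190,85,4)).items():
    f=d[n]["frame"][y:y+h,x:x+w]
    cv2.imwrite(f"pics/{n}_c.png",cv2.resize(f,None,fx=s,fy=s,interpolation=cv2.INTER_CUBIC))
    c=d[n];print(n,c["mtx"].tolist(),"C",-c["R"].T@c["t"],"\n",c["R"])
    P=np.array([[0,0,0],[.5,0,0],[.5,.2,0],[.5,.2,.1.__float__()]]).T
    u=c["mtx"]@(c["R"]@P+np.array(c["t"]).reshape(3,1));print((u[:2]/u[2]).T)
```

```text
scene [[511.7119886589057, 0.0, 322.47095938908075], [0.0, 511.7119886589057, 236.58155192118681], [0.0, 0.0, 1.0]] C [0.45829838 0.60979461 1.05873495] 
 [[-0.99169102 -0.12842974 -0.00739733]
 [-0.10197328  0.81985504 -0.5634174 ]
 [ 0.07842428 -0.55798165 -0.82613928]]
[[557.12472371 298.77853185]
 [341.28648477 275.35901743]
 [331.30622513 355.09341574]
 [331.64938326 336.4992332 ]]
top [[437.94999081629516, 0.0, 325.9004448273518], [0.0, 437.94999081629516, 243.59958668814036], [0.0, 0.0, 1.0]] C [ 0.35730248 -0.01938084  1.03852744] 
 [[ 0.01017971 -0.99993559  0.00501961]
 [-0.97834023 -0.01099754 -0.20671105]
 [ 0.20675293 -0.00280662 -0.97838916]]
[[312.77814774 505.77997726]
 [316.20763316 274.95474927]
 [232.38735139 274.04977333]
 [222.9595404  267.63705182]]
```

View pics/scene_c.png

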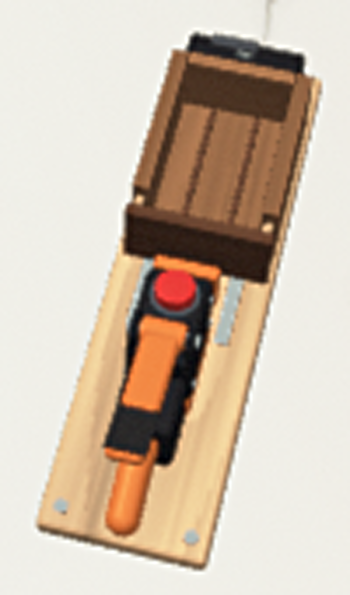

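View pics/top_c.png

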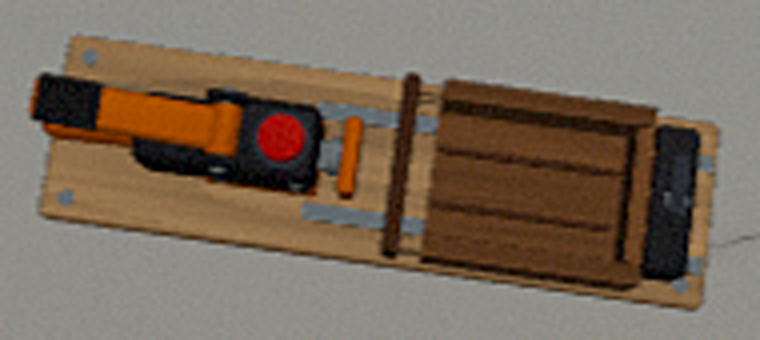

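The crops give these pixels:

| Feature | Scene crop | Top crop |
|---|---|---|
| Red button centre | (175,287) | (281,137) |
| Black pad | about (145,425) | (67,101) |
| Plank corners | (38,526), (206,566), (321,80) | (72,36), (40,216), (697,308), (718,122) |

The jaw is behind the button and the end board stands off. Now I'll fit the clamp pose.

```bash
cat > h.py <<'E'
import pickle,numpy as np
from scipy.optimize import least_squares
d=pickle.load(open("cams.pkl","rb"))
def proj(n,X):
    c=d[n];u=c["mtx"]@(c["R"]@X+np.ravel(c["t"]));return u[:2]/u[2]
px=lambda n,u,v:np.array([295+u/3.5,185+v/3.5] if n=="scene" else [230+u/4,240+v/4])
E
python3 - <<'E'
from h import *
# clamp coordinates; +x is towards the box
C={'a':(-.195,.055,.016),'b':(-.195,-.055,.016),'c':(.195,-.055,.016),'d':(.195,.055,.016)}
obs=[("top",'a',72,36),("top",'b',40,216),("top",'c',697,308),("top",'d',718,122),
("scene",'a',38,526),("scene",'b',206,566),("scene",'c',321,80),
("top",'R',281,137),("scene",'R',175,287),("top",'P',67,101)]
def W(p,c): x,y,t=p[:3];k,s=np.cos(t),np.sin(t);return np.array([x+k*c[0]-s*c[1],y+s*c[0]+k*c[1],c[2]])
def r(p):
    o=[]
    for n,k,u,v in obs:
        c=C[k] if k in C else (p[3],0,.100) if k=='R' else (p[4],0,.122)
        o.append(proj(n,W(p,c))-px(n,u,v))
    return np.ravel(o)
f=least_squares(r,[.5,0,-1.6,-.06,-.167],loss='soft_l1');p=f.x
print(p,np.degrees(p[2]));print(r(p).reshape(-1,2).round(1))
print("button",W(p,(p[3],0,.1)),"pad",W(p,(p[4],0,.122)),W(p,(-.167,0,.122)),W(p,(-.171,0,.08)))
print("scene pad px",(proj("scene",W(p,(-.167,0,.122)))-[295,185])*3.5)
for nm,us,vs,ut,vt,z in(("jawpad",0,0,350,157,.07),):
    pass
from workcell import bot
import cv2
q=bot.read_state()["tcp_rot"];print(cv2.Rodrigues(q)[0].round(3))
E
```

```text
[ 0.48160964 -0.01966669 -1.69659859 -0.05405567 -0.165871  ] -97.20793867010082
[[-1.7 -1. ]
 [-1.8 -0.1]
 [ 0.6 -0.1]
 [-0.  -0.4]
 [-0.3 -0.7]
 [ 1.  -0.2]
 [ 1.2 -0.8]
 [-0.6 -0.5]
 [ 1.  -0.6]
 [ 0.  -0.1]]
button [0.48839204 0.0339618  0.1       ] pad [0.50242159 0.14489349 0.122     ] [0.50256325 0.14601357 0.122     ] [0.50306513 0.14998196 0.08      ]
scene pad px [135.20578857 427.76195487]
[[-0.969  0.246 -0.001]
 [ 0.246  0.969 -0.002]
 [ 0.    -0.002 -1.   ]]
```

>>> drive_tool:
  deltas:
    - {"hand": 0, "offset": [3.4, -5.1, 0], "angular": [0, 0, 1]}
    - {"hand": 0, "offset": [6.7, -10.1, 0], "angular": [0, 0, 2]}
    - {"hand": 0, "offset": [10.1, -15.2, 0], "angular": [0, 0, 3]}
    - {"hand": 0, "offset": [13.5, -20.2, 0], "angular": [0, 0, 4]}
    - {"hand": 0, "offset": [16.9, -25.3, 0], "angular": [0, 0, 5]}
    - {"hand": 0, "offset": [20.2, -30.4, 0], "angular": [0, 0, 6]}
    - {"hand": 0, "offset": [23.6, -35.4, 0], "angular": [0, 0, 7]}
    - {"hand": 0, "offset": [27.0, -40.5, 0], "angular": [0, 0, 7]}
  force: 40

```text
time: 1.1
tool_pos: [0.4367, 0.2474, 0.2311]
tcp_rot: [-0.198, -3.135, -0.0]
wrist_force: [1.1, 1.3, 0.8]
width: -0.0
```

>>> drive_tool:
  deltas:
    - {"hand": 0, "offset": [3.4, -5.1, -2], "angular": [0, 0, 0]}
    - {"hand": 0, "offset": [6.7, -10.1, -4], "angular": [0, 0, 0]}
    - {"hand": 0, "offset": [6.7, -10.1, -7], "angular": [0, 0, 0]}
    - {"hand": 0, "offset": [6.7, -10.1, -9], "angular": [0, 0, 0]}
    - {"hand": 0, "offset": [6.7, -10.1, -9], "angular": [0, 0, 0]}

```text
time: 1.72
tool_pos: [0.5012, 0.1474, 0.1388]
tcp_rot: [-0.2, -3.13, 0.002]
wrist_force: [0.1, 0.9, -0.1]
width: -0.005
```

>>> drive_tool:
  deltas:
    - {"hand": 0, "offset": [0.1, 0, -1.0], "angular": [0, 0, 0]}
    - {"hand": 0, "offset": [0.1, 0, -1.5], "angular": [0, 0, 0]}
    - {"hand": 0, "offset": [0.1, 0, -2.0], "angular": [0, 0, 0]}
    - {"hand": 0, "offset": [0.1, 0, -2.5], "angular": [0, 0, 0]}
    - {"hand": 0, "offset": [0.1, 0, -3.0], "angular": [0, 0, 0]}
    - {"hand": 0, "offset": [0.1, 0, -3.0], "angular": [0, 0, 0]}

```text
time: 2.48
tool_pos: [0.5048, 0.1485, 0.1115]
tcp_rot: [0.199, 3.134, 0.001]
wrist_force: [1.8, 1.2, 4.3]
width: 0.001
```

Run:
```python
from workcell import bot
import cv2,numpy as np
c=bot.read_camera("scene")["frame"][185:355,295:415];t=bot.read_camera("top")["frame"][240:325,230:420]
a=cv2.resize(c,None,fx=3,fy=3);b=cv2.resize(t,None,fx=2.2,fy=2.2)
o=np.zeros((510,790,3),np.uint8);o[:,:360]=a;o[:b.shape[0],365:365+b.shape[1]]=b
cv2.imwrite("pics/p1.png",o);print(bot.read_state()["wrist_force"])
```

```text
[0.53699955 2.09097091 2.77584073]
```

View pics/p1.png

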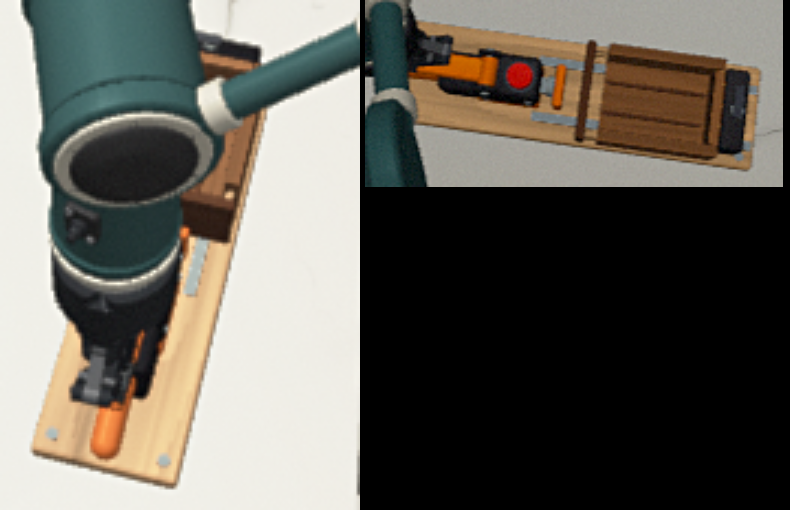

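The fingers are on the pad at about 3–4 N, and the top view shows the jaw, board and box clear of the arm. The first stroke can't reach home (ram is 15 mm at most), so I'll take it to z ≈ 0.083 and let up.

>>> drive_tool:
  deltas:
    - {"hand": 0, "offset": [0, 0, -0.6], "angular": [0, 0, 0]}
    - {"hand": 0, "offset": [0, 0.1, -1.1], "angular": [0, 0, 0]}
    - {"hand": 0, "offset": [0, 0.1, -1.6], "angular": [0, 0, 0]}
    - {"hand": 0, "offset": [0, 0.1, -2.1], "angular": [0, 0, 0]}
    - {"hand": 0, "offset": [0, 0.1, -2.5], "angular": [0, 0, 0]}
    - {"hand": 0, "offset": [0, 0.1, -2.8], "angular": [0, 0, 0]}
    - {"hand": 0, "offset": [0, 0.1, -2.8], "angular": [0, 0, 0]}

```text
time: 3.45
tool_pos: [0.5047, 0.1488, 0.0832]
tcp_rot: [0.198, 3.134, -0.001]
wrist_force: [2.1, -0.3, 4.3]
width: 0.002
```

>>> drive_tool:
  deltas:
    - {"hand": 0, "offset": [0, 0, 1.0], "angular": [0, 0, 0]}
    - {"hand": 0, "offset": [0, 0, 2.0], "angular": [0, 0, 0]}
    - {"hand": 0, "offset": [0, -0.1, 3.0], "angular": [0, 0, 0]}
    - {"hand": 0, "offset": [0, -0.1, 4.0], "angular": [0, 0, 0]}
    - {"hand": 0, "offset": [0, -0.1, 4.8], "angular": [0, 0, 0]}
    - {"hand": 0, "offset": [0, -0.1, 4.8], "angular": [0, 0, 0]}
    - {"hand": 0, "offset": [0, -0.1, 4.8], "angular": [0, 0, 0]}

```text
time: 4.32
tool_pos: [0.5038, 0.1482, 0.1309]
tcp_rot: [-0.199, -3.135, 0.0]
wrist_force: [-0.3, -0.4, -0.8]
width: -0.006
```

Run:
```python
from workcell import bot
import cv2,numpy as np
t=bot.read_camera("top")["frame"][240:325,230:420]
cv2.imwrite("pics/p2.png",cv2.resize(t,None,fx=4,fy=4,interpolation=cv2.INTER_CUBIC));print(bot.read_state()["wrist_force"])
```

```text
[-0.26426139  1.06320886  0.08558068]
```

View pics/p2.png

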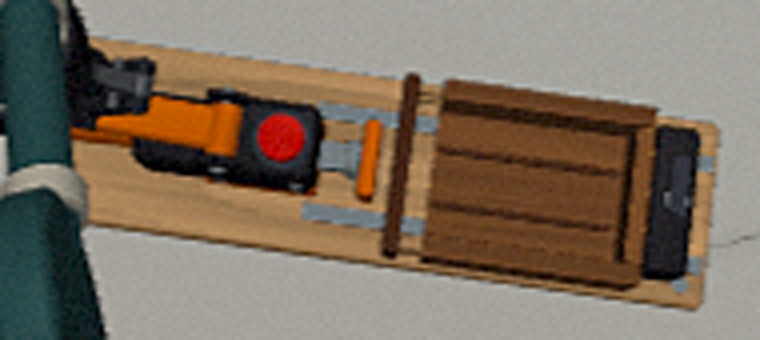

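The jaw moved about 20 crop px (350 to 370), roughly 12 mm, and the ratchet held. The jaw is still about 9 mm short of the board. Next is stroke 2, with a force check on the way.

>>> drive_tool:
  deltas:
    - {"hand": 0, "offset": [0, 0, -1.0], "angular": [0, 0, 0]}
    - {"hand": 0, "offset": [0, 0, -1.6], "angular": [0, 0, 0]}
    - {"hand": 0, "offset": [0, 0, -2.2], "angular": [0, 0, 0]}
    - {"hand": 0, "offset": [0, 0, -2.8], "angular": [0, 0, 0]}
    - {"hand": 0, "offset": [0, 0, -3.3], "angular": [0, 0, 0]}
    - {"hand": 0, "offset": [0, 0, -3.8], "angular": [0, 0, 0]}

```text
time: 5.12
tool_pos: [0.5047, 0.1489, 0.0936]
tcp_rot: [0.199, 3.134, 0.002]
wrist_force: [0.4, 4.5, 7.9]
width: -0.003
```

>>> drive_tool:
  deltas:
    - {"hand": 0, "offset": [0, 0.1, -0.4], "angular": [0, 0, 0]}
    - {"hand": 0, "offset": [0, 0.1, -0.7], "angular": [0, 0, 0]}
    - {"hand": 0, "offset": [0, 0.1, -1.0], "angular": [0, 0, 0]}
    - {"hand": 0, "offset": [0, 0.1, -1.0], "angular": [0, 0, 0]}

```text
time: 5.62
tool_pos: [0.5046, 0.1485, 0.0837]
tcp_rot: [0.198, 3.135, -0.002]
wrist_force: [-1.4, -0.5, 8.2]
width: -0.001
```

>>> drive_tool:
  deltas:
    - {"hand": 0, "offset": [0, 0, 1.0], "angular": [0, 0, 0]}
    - {"hand": 0, "offset": [0, 0, 2.0], "angular": [0, 0, 0]}
    - {"hand": 0, "offset": [0, -0.1, 3.0], "angular": [0, 0, 0]}
    - {"hand": 0, "offset": [0, -0.1, 4.0], "angular": [0, 0, 0]}
    - {"hand": 0, "offset": [0, -0.1, 4.8], "angular": [0, 0, 0]}
    - {"hand": 0, "offset": [0, -0.1, 4.8], "angular": [0, 0, 0]}
    - {"hand": 0, "offset": [0, -0.1, 4.8], "angular": [0, 0, 0]}

```text
time: 6.5
tool_pos: [0.5038, 0.1482, 0.1309]
tcp_rot: [-0.199, -3.135, 0.0]
wrist_force: [0.0, -0.0, -0.1]
width: 0.001
```

Run:
```python
from workcell import bot
import cv2,numpy as np
t=bot.read_camera("top")["frame"][240:325,230:420]
cv2.imwrite("pics/p3.png",cv2.resize(t,None,fx=4,fy=4,interpolation=cv2.INTER_CUBIC));print(bot.read_state()["wrist_force"])
```

```text
[ 0.1923538  -0.14300608  0.10821702]
```

View pics/p3.png

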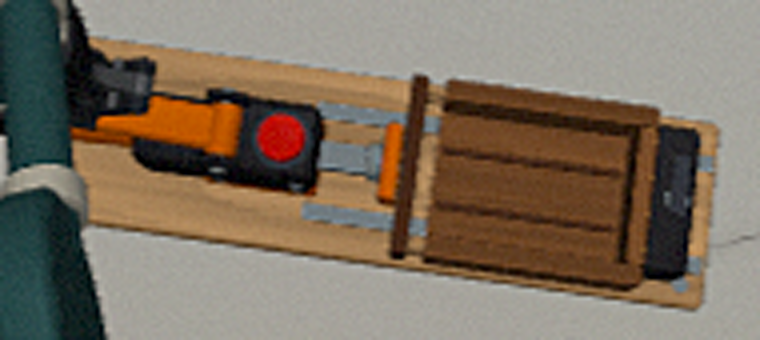

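The jaw is now on the board (jaw at 390, board at 405) and the gap to the box is about 8–10 mm. On stroke 3 I'll go down to z ≈ 0.100 first, then use small steps while watching the force.

>>> drive_tool:
  deltas:
    - {"hand": 0, "offset": [0, 0, -1.0], "angular": [0, 0, 0]}
    - {"hand": 0, "offset": [0, 0, -1.6], "angular": [0, 0, 0]}
    - {"hand": 0, "offset": [0, 0, -2.1], "angular": [0, 0, 0]}
    - {"hand": 0, "offset": [0, 0, -2.5], "angular": [0, 0, 0]}
    - {"hand": 0, "offset": [0, 0, -2.8], "angular": [0, 0, 0]}
    - {"hand": 0, "offset": [0, 0, -3.0], "angular": [0, 0, 0]}
    - {"hand": 0, "offset": [0, 0, -3.0], "angular": [0, 0, 0]}

```text
time: 7.42
tool_pos: [0.5051, 0.1502, 0.1022]
tcp_rot: [0.2, 3.134, 0.006]
wrist_force: [-1.0, 6.1, 7.8]
width: -0.003
```

>>> drive_tool:
  deltas:
    - {"hand": 0, "offset": [0, 0, -0.2], "angular": [0, 0, 0]}
    - {"hand": 0, "offset": [0, 0, -0.4], "angular": [0, 0, 0]}
    - {"hand": 0, "offset": [0, 0, -0.4], "angular": [0, 0, 0]}

```text
time: 7.8
tool_pos: [0.5052, 0.1502, 0.0984]
tcp_rot: [0.2, 3.134, 0.006]
wrist_force: [-1.6, 6.8, 7.8]
width: 0.0
```

>>> drive_tool:
  deltas:
    - {"hand": 0, "offset": [0, 0, -0.1], "angular": [0, 0, 0]}
    - {"hand": 0, "offset": [0, 0, -0.3], "angular": [0, 0, 0]}
    - {"hand": 0, "offset": [0, 0, -0.3], "angular": [0, 0, 0]}

```text
time: 8.18
tool_pos: [0.5052, 0.1503, 0.0954]
tcp_rot: [0.2, 3.134, 0.006]
wrist_force: [-1.6, 6.8, 8.5]
width: 0.002
```

>>> drive_tool:
  deltas:
    - {"hand": 0, "offset": [0, 0, -0.1], "angular": [0, 0, 0]}
    - {"hand": 0, "offset": [0, 0, -0.2], "angular": [0, 0, 0]}
    - {"hand": 0, "offset": [0, 0, -0.2], "angular": [0, 0, 0]}

```text
time: 8.55
tool_pos: [0.5052, 0.1503, 0.0935]
tcp_rot: [0.2, 3.134, 0.006]
wrist_force: [-2.0, 7.4, 8.2]
width: 0.003
```

>>> drive_tool:
  deltas:
    - {"hand": 0, "offset": [0, 0, -0.1], "angular": [0, 0, 0]}
    - {"hand": 0, "offset": [0, 0, -0.2], "angular": [0, 0, 0]}
    - {"hand": 0, "offset": [0, 0, -0.2], "angular": [0, 0, 0]}

```text
time: 8.93
tool_pos: [0.5052, 0.1502, 0.0915]
tcp_rot: [0.2, 3.134, 0.006]
wrist_force: [-0.7, 6.8, 8.1]
width: -0.001
```

>>> drive_tool:
  deltas:
    - {"hand": 0, "offset": [0, 0, -0.1], "angular": [0, 0, 0]}
    - {"hand": 0, "offset": [0, 0, -0.2], "angular": [0, 0, 0]}
    - {"hand": 0, "offset": [0, 0, -0.2], "angular": [0, 0, 0]}

```text
time: 9.3
tool_pos: [0.5051, 0.1502, 0.0895]
tcp_rot: [0.2, 3.134, 0.005]
wrist_force: [-2.3, 6.7, 8.9]
width: -0.001
```

>>> drive_tool:
  deltas:
    - {"hand": 0, "offset": [0, 0, -0.1], "angular": [0, 0, 0]}
    - {"hand": 0, "offset": [0, 0, -0.2], "angular": [0, 0, 0]}
    - {"hand": 0, "offset": [0, 0, -0.2], "angular": [0, 0, 0]}

```text
time: 9.68
tool_pos: [0.5052, 0.1501, 0.0878]
tcp_rot: [0.2, 3.134, 0.005]
wrist_force: [-2.9, 5.6, 10.0]
width: -0.001
```

>>> drive_tool:
  deltas:
    - {"hand": 0, "offset": [0, 0, -0.1], "angular": [0, 0, 0]}
    - {"hand": 0, "offset": [0, 0, -0.2], "angular": [0, 0, 0]}
    - {"hand": 0, "offset": [0, 0, -0.2], "angular": [0, 0, 0]}

```text
time: 10.05
tool_pos: [0.5052, 0.15, 0.0862]
tcp_rot: [0.2, 3.134, 0.005]
wrist_force: [-4.7, 5.2, 13.1]
width: 0.005
```

>>> drive_tool:
  deltas:
    - {"hand": 0, "offset": [0, 0, -0.1], "angular": [0, 0, 0]}
    - {"hand": 0, "offset": [0, 0, -0.1], "angular": [0, 0, 0]}
    - {"hand": 0, "offset": [0, 0, -0.1], "angular": [0, 0, 0]}

```text
time: 10.42
tool_pos: [0.5053, 0.15, 0.0854]
tcp_rot: [0.2, 3.134, 0.005]
wrist_force: [-3.7, 4.3, 14.0]
width: 0.0
```

Run:
```python
from workcell import bot
import cv2,numpy as np
t=bot.read_camera("top")["frame"][240:325,230:420]
cv2.imwrite("pics/p4.png",cv2.resize(t,None,fx=4,fy=4,interpolation=cv2.INTER_CUBIC));print(bot.read_state()["wrist_force"])
```

```text
[-3.43522315  4.57688687 13.54738271]
```

View pics/p4.png

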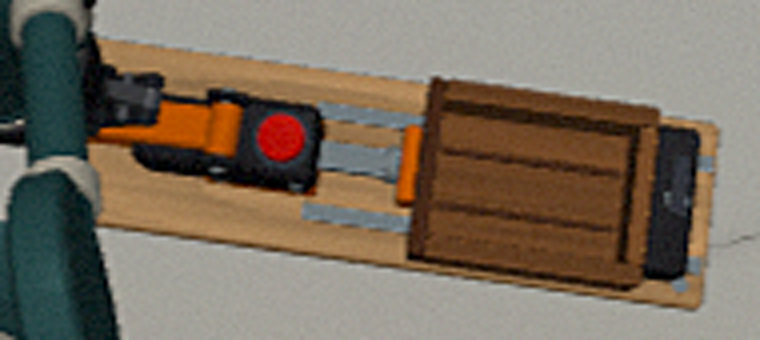

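The board sits flush against the box with no gap visible at (430,100)–(415,255), and the force rose from 8 to 14 N. The board is home, so I'll let up and go over to the release button.

>>> drive_tool:
  deltas:
    - {"hand": 0, "offset": [0, 0, 1.0], "angular": [0, 0, 0]}
    - {"hand": 0, "offset": [0, 0, 2.5], "angular": [0, 0, 0]}
    - {"hand": 0, "offset": [0, 0, 4.0], "angular": [0, 0, 0]}
    - {"hand": 0, "offset": [0, 0, 6.0], "angular": [0, 0, 0]}
    - {"hand": 0, "offset": [0, 0, 7.5], "angular": [0, 0, 0]}
    - {"hand": 0, "offset": [-0.8, -5.8, 7.5], "angular": [0, 0, 0]}
    - {"hand": 0, "offset": [-1.6, -11.6, 7.5], "angular": [0, 0, 0]}
    - {"hand": 0, "offset": [-1.6, -11.6, 7.5], "angular": [0, 0, 0]}

```text
time: 11.48
tool_pos: [0.4871, 0.029, 0.1582]
tcp_rot: [-0.206, -3.134, 0.002]
wrist_force: [0.8, 0.4, -0.4]
width: 0.001
```

>>> drive_tool:
  deltas:
    - {"hand": 0, "offset": [0, 0, -2], "angular": [0, 0, 0]}
    - {"hand": 0, "offset": [0, 0, -4], "angular": [0, 0, 0]}
    - {"hand": 0, "offset": [0, 0, -4.5], "angular": [0, 0, 0]}
    - {"hand": 0, "offset": [0, 0, -4.5], "angular": [0, 0, 0]}

```text
time: 11.98
tool_pos: [0.488, 0.0327, 0.1131]
tcp_rot: [-0.198, -3.134, -0.0]
wrist_force: [-0.2, 0.5, 0.5]
width: 0.005
```

>>> drive_tool:
  deltas:
    - {"hand": 0, "offset": [0, 0, -0.6], "angular": [0, 0, 0]}
    - {"hand": 0, "offset": [0, 0, -1.0], "angular": [0, 0, 0]}
    - {"hand": 0, "offset": [0, 0, -1.3], "angular": [0, 0, 0]}
    - {"hand": 0, "offset": [0, 0, -1.6], "angular": [0, 0, 0]}
    - {"hand": 0, "offset": [0, 0, -1.8], "angular": [0, 0, 0]}
    - {"hand": 0, "offset": [0, 0, -1.8], "angular": [0, 0, 0]}

```text
time: 12.72
tool_pos: [0.4883, 0.0322, 0.0954]
tcp_rot: [0.199, 3.135, 0.0]
wrist_force: [-1.8, 0.3, 3.8]
width: 0.005
```

>>> drive_tool:
  deltas:
    - {"hand": 0, "offset": [0, 0, -0.1], "angular": [0, 0, 0]}
    - {"hand": 0, "offset": [0, 0, -0.2], "angular": [0, 0, 0]}
    - {"hand": 0, "offset": [0, 0, -0.2], "angular": [0, 0, 0]}

```text
time: 13.1
tool_pos: [0.4883, 0.0323, 0.0934]
tcp_rot: [0.199, 3.135, 0.0]
wrist_force: [-2.2, -0.1, 3.8]
width: 0.001
```

>>> drive_tool:
  deltas:
    - {"hand": 0, "offset": [0, 0, -0.1], "angular": [0, 0, 0]}
    - {"hand": 0, "offset": [0, 0, -0.1], "angular": [0, 0, 0]}
    - {"hand": 0, "offset": [0, 0, -0.1], "angular": [0, 0, 0]}
    - {"hand": 0, "offset": [0, 0, -0.1], "angular": [0, 0, 0]}

```text
time: 13.6
tool_pos: [0.4883, 0.0322, 0.0923]
tcp_rot: [0.199, 3.135, 0.0]
wrist_force: [-1.5, -0.3, 4.5]
width: 0.0
```

Run:
```python
from workcell import bot
import cv2,numpy as np
c=bot.read_camera("scene")["frame"][185:355,295:415];t=bot.read_camera("top")["frame"][240:325,230:420]
a=cv2.resize(c,None,fx=3,fy=3);b=cv2.resize(t,None,fx=2.2,fy=2.2)
o=np.zeros((510,790,3),np.uint8);o[:,:360]=a;o[:b.shape[0],365:365+b.shape[1]]=b
cv2.imwrite("pics/p5.png",o);print(bot.read_state()["wrist_force"])
```

```text
[-1.09587296  0.50374846  4.29977003]
```

View pics/p5.png

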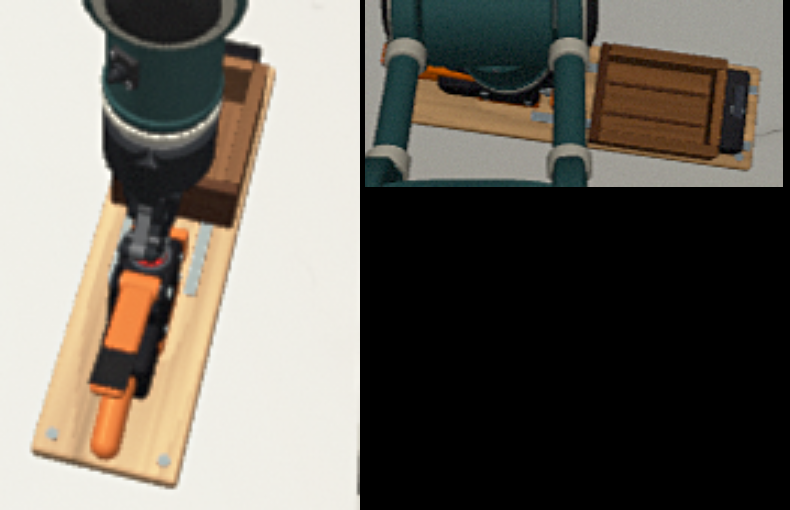

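The jaw's right end at (182,235) is back at its starting place, with the button down and the board still flush. I'll hold a moment longer, then lift away.

>>> drive_tool:
  deltas:
    - {"hand": 0, "offset": [0, 0, 0], "angular": [0, 0, 0]}
    - {"hand": 0, "offset": [0, 0, 0], "angular": [0, 0, 0]}
    - {"hand": 0, "offset": [0, 0, 0], "angular": [0, 0, 0]}
    - {"hand": 0, "offset": [0, 0, 0], "angular": [0, 0, 0]}
    - {"hand": 0, "offset": [0, 0, 1], "angular": [0, 0, 0]}
    - {"hand": 0, "offset": [0, 0, 4], "angular": [0, 0, 0]}
    - {"hand": 0, "offset": [0, 0, 9], "angular": [0, 0, 0]}
    - {"hand": 0, "offset": [0, 0, 14], "angular": [0, 0, 0]}

```text
time: 14.7
tool_pos: [0.4875, 0.032, 0.2331]
tcp_rot: [-0.199, -3.134, 0.001]
wrist_force: [0.2, -0.4, -0.1]
width: -0.003
```

>>> drive_tool:
  deltas:
    - {"hand": 0, "offset": [-2, 5, 0], "angular": [0, 0, 0]}
    - {"hand": 0, "offset": [-4, 10, 0], "angular": [0, 0, 0]}
    - {"hand": 0, "offset": [-6, 15, 0], "angular": [0, 0, 0]}
    - {"hand": 0, "offset": [-8, 20, 0], "angular": [0, 0, 0]}
    - {"hand": 0, "offset": [-10, 25, 0], "angular": [0, 0, 0]}
    - {"hand": 0, "offset": [-12, 30, 0], "angular": [0, 0, 0]}
    - {"hand": 0, "offset": [-12, 30, 0], "angular": [0, 0, 0]}
    - {"hand": 0, "offset": [-12, 30, 0], "angular": [0, 0, 0]}

```text
time: 15.7
tool_pos: [0.368, 0.3318, 0.232]
tcp_rot: [-0.197, -3.135, 0.002]
wrist_force: [-0.1, 0.4, 0.5]
width: -0.005
```

Run:
```python
from workcell import bot
import cv2,numpy as np
t=bot.read_camera("top")["frame"]
cv2.imwrite("pics/p6.png",np.vstack([cv2.resize(t[240:325,230:420],None,fx=4,fy=4,interpolation=cv2.INTER_CUBIC),cv2.resize(t[180:240,130:520],(760,117)),cv2.resize(t[240:325,130:520],(760,166-26))]))
```

```text
(no output)
```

View pics/p6.png

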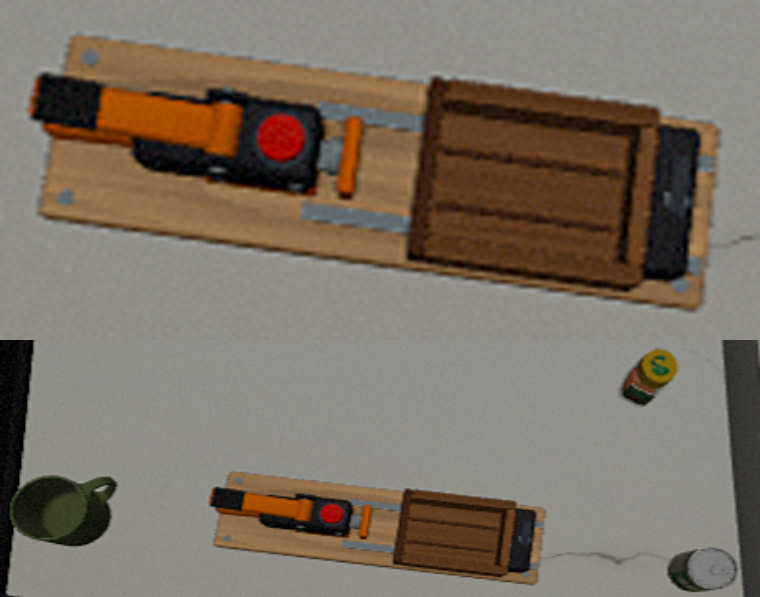

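The jaw is back at (350,157), where it started. The board is flush, the trigger and button are out, and the jar, tin and mug are where they were. I'm handing in.

```bash
python3 -c "
from workcell import bot
print(bot.finish_job())"
```

```text
the job is handed in; nothing more can be done
None
```

The end board is pressed home and the jaw has sprung all the way back. I handed the job in at about 16 s of the 45 s allowed; no verdict is reported.

- **Pressing:** It took three trigger strokes. On the third the pad force rose from about 8 N to 14 N, where I eased off. The highest wrist force I read was about 15 N in all, against the 25 N limit. Readings come only at the end of each move, so a brief higher peak would not show.
- **Release:** I pushed the red button in about 8 mm at 4–5 N, slightly under the 5–10 N you gave. The jaw still went back.
- **Last picture:** The board is flush with the box, the jaw is at its starting place, and the trigger and button are out. The jar, tin and mug look unmoved and the arm is clear. I judged these by eye from the top camera and did not measure the remaining gap or the box's tilt.

No check failed. The one disagreement was that lower button force.

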